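# Find and release the latched key of a load-cell junction box

## Task

One of the four white keys on the grey junction box has been left latched down, which cuts its load cell out. Lightly tap all four keys with the closed fingertips, one after another from left to right, to feel which one is already down; only then press that key in firmly and let it spring back out, so that all four keys stand out alike. Do not push any of the other keys in beyond a light tap, do not grip anything, and leave the other things on the bench where they are.

Things in the scene. Friction and masses are not known exactly. Their poses are not given: they have to be found in the camera images.
- junction_box: grey junction box fixed to the bench, 104 x 234 x 55 mm (x, y, z; feet reach 270 mm along y); origin at the centre of its underside, y along the row of keys to the robot's left, z up. Four identical white keys stand on its flat top at y = +72, +24, -24, -72 mm, x = 0. One of them, a different one each time, is latched down at the start; the others are out.
- key_1_top (a point): centre of the top face of key 1 (leftmost), a white cap 26 x 26 mm; moves with the key. The top face stands 14 mm above the box top (69 mm above the bench) when the key is out, 3 mm lower when it is latched.
- key_1 (a joint): travel of key 1 in m: 0 = out, 0.003 = latched, 0.007 = stop. A free key starts to give at 2 N and takes 1.2 N more per mm (5.6 N at 3 mm, 10.4 N at the stop). A latched key stands firm up to about 5.6 N, then gives with the same stiffness; pressed past 5.5 mm (about 9 N) the latch lets go, and it springs out to 0 when the finger leaves.
- key_2_top (a point): centre of the top face of key 2 (second from the left), a white cap 26 x 26 mm; moves with the key. The top face stands 14 mm above the box top (69 mm above the bench) when the key is out, 3 mm lower when it is latched.
- key_2 (a joint): travel of key 2 in m: 0 = out, 0.003 = latched, 0.007 = stop. A free key starts to give at 2 N and takes 1.2 N more per mm (5.6 N at 3 mm, 10.4 N at the stop). A latched key stands firm up to about 5.6 N, then gives with the same stiffness; pressed past 5.5 mm (about 9 N) the latch lets go, and it springs out to 0 when the finger leaves.
- key_3_top (a point): centre of the top face of key 3 (third from the left), a white cap 26 x 26 mm; moves with the key. The top face stands 14 mm above the box top (69 mm above the bench) when the key is out, 3 mm lower when it is latched.
- key_3 (a joint): travel of key 3 in m: 0 = out, 0.003 = latched, 0.007 = stop. A free key starts to give at 2 N and takes 1.2 N more per mm (5.6 N at 3 mm, 10.4 N at the stop). A latched key stands firm up to about 5.6 N, then gives with the same stiffness; pressed past 5.5 mm (about 9 N) the latch lets go, and it springs out to 0 when the finger leaves.
- key_4_top (a point): centre of the top face of key 4 (rightmost), a white cap 26 x 26 mm; moves with the key. The top face stands 14 mm above the box top (69 mm above the bench) when the key is out, 3 mm lower when it is latched.
- key_4 (a joint): travel of key 4 in m: 0 = out, 0.003 = latched, 0.007 = stop. A free key starts to give at 2 N and takes 1.2 N more per mm (5.6 N at 3 mm, 10.4 N at the stop). A latched key stands firm up to about 5.6 N, then gives with the same stiffness; pressed past 5.5 mm (about 9 N) the latch lets go, and it springs out to 0 when the finger leaves.
- load_cell: bystander: loose aluminium load cell bar, 127 x 81 x 26 mm as it lies, left of the box; origin at the centre of its underside
- weight_brass: bystander: loose brass-coloured test weight with a round head, 38 mm across, 48 mm high, behind the box; origin at the centre of its underside
- weight_steel: bystander: loose steel test weight with a round head, 31 mm across, 40 mm high, behind the box; origin at the centre of its underside
- screwdriver: bystander: loose screwdriver with a red handle, 60 x 190 x 26 mm as it lies, right of the box; origin at the centre of its underside
- plug: bystander: loose small green terminal plug, 21 x 32 x 14 mm, in front of the box; origin at the centre of its underside
- timer: bystander: loose white timer, 69 x 69 x 17 mm, lying flat at the back right; origin at the centre of its underside

How it is judged:
By the outcome, as a careful person would: the job done as asked, in the order asked, and still so for the second after the job is handed in, with the robot touching nothing.
It also fails if it takes over 51 s, if anything falls off the work surface, if the arm or the gripper's body presses on something with over 40 N, if the wrist force passes 120 N, or if a joint passes its speed limit or range.

## Robot

A 6-joint arm with a two-finger parallel gripper is mounted at the origin on a cart in front of the work surface, level with it; the furniture and walls round the work are solid. World frame = base frame: x ahead of the robot, y to its left, z up, the work surface at z = 0. Lengths are in m, angles in degrees, forces in N, time in s.
With the tool pointing down it reaches from about 0.375 to 0.975 m from the base axis. Payload 3.8 kg.
Tool frame: the origin (TCP) lies between the finger pads; the fingertips stand 25 mm ahead of it and the grasp point (between the pads) lies 6 mm ahead of it (r.tcp_to_tips is the distance from the TCP to the fingertips, in m); z points along the fingers, y is the direction in which the jaws open and shut (so a half turn about z gives the same grasp; the last joint's range is limited). The gripper opens to 85 mm and grips with 20 to 120 N. Pads are 22 mm wide; open, the fingers measure 114 mm over their backs; the gripper's body (76 mm by 85 mm) begins 54 mm behind the grasp point. The pads swing forward as they close: fully open they stand 13 mm farther back than shut.
Start: joints at [60.911, 15.12, 91.902, -0, 72.978, -2.114], TCP at [0.306, 0.602, 0.217] pointing down, gripper open.
Joint ranges: [-150.88, 150.88], [-54.13, 125.18], [17.81, 147.31], [-75.09, 255.09], [0, 152.58], [-146.25, 146.25]. Speed limits (degrees/s): [147.25, 147.25, 180, 180, 180, 180].

## Interface

Orientations are given as a 3x3 rotation matrix whose columns are the frame's x, y, z axes.
In Python, from cell import r, grip, read_state, snapshot, camera_info gives the robot as it stands. Calls block until the motion is done:
- r.move_to(position, orientation): joint-space move of the TCP to a pose.
- r.move_straight(position, frame=None, feed=0.15, max_force=None): straight line of the TCP; frame=None keeps the orientation; feed is the mean speed in m/s. With max_force (N) it stops when the force on the tool has changed by that much, and returns True; else False.
- r.set_joints(angles): joint-space move.
- grip(opening, effort=None): finger opening in m; effort is the grip in N (None keeps the last); returns when the fingers have stopped.
- r.pause(seconds).
- r.ik(position, orientation): joint angles nearest the present ones, or None.
- read_state(): the state.
- snapshot(name): name is "side" or "top" or "wrist"; returns the picture (400x640x3 uint8, red, green, blue); there is no depth.
- camera_info(name): a dict with "vfov" (degrees; the focal length in pixels is half the picture's height over the tangent of half this angle, whatever the lens; pixels are square), "cx", "cy" (the principal point, pixels), "k1" (the pictures are not rectified: a ray, as slopes to the right and down, at radius r is drawn at 1 + k1 r^2 times it, then the intrinsics apply), "xyz" and "rotation" of the camera in the world. Camera axes: x right, y up, looking along -z (the intrinsics and any distortion apply to the point x, -y, -z); pixel columns grow to the right and rows downward; lengths in m; the calibration is good to about 2 mm. A picture is of the moment at which its call begins: read the wrist's pose just before it. camera_info takes no time and is no camera call; for the wrist camera it gives the pose at the moment of the call.
A pose or a line that the arm cannot do raises r.PlanningError and nothing moves.
- r.hand_in(): hands the job in, once; it reports no verdict.
The state is a dict: "time_s": time; "qpos": joint angles; "joint_vel": joint speeds; "joint_torque": joint torques, N m; "tool_pos": TCP position; "tool_rot": TCP orientation; "ft_force": force on the tool from outside, world axes, zero at the start; "wrist_torque": the same for the moment, N m; "grip_width": finger opening in m.
Only numpy, scipy, OpenCV 4.12 (cv2) and the standard library are available. Lean on these libraries where they do the work, as an engineer would, in place of code of your own. Each camera call takes 0.05 s, during which the arm holds its last target. There are 200 camera calls.

## Working session

There is one attempt and no reset: what is moved stays moved. The work goes in short steps, each a Python script; the robot and the scene stay as the last script left them, time stands still between calls to the robot, and variables do not carry over. Pictures are saved under pics/ and viewed, about 8 in all and at most 12, crops included, and the job is handed in when it is done.

```bash
mkdir -p pics; ls; python3 - <<'E'
from cell import r, grip, read_state, snapshot, camera_info
import cv2
for n in ("side","top"):
    im=snapshot(n); cv2.imwrite(f"pics/{n}0.png",im[:,:,::-1])
    print(n,camera_info(n))
s=read_state();print(s['time_s'],s['ft_force'],s['grip_width'],r.tcp_to_tips)
E
```

```text
pics
side {'vfov': 44.81598127435326, 'cx': 322.8808917347672, 'cy': 196.1755826095283, 'k1': -0.06512536824397391, 'xyz': array([-0.07387679, -0.89595373,  0.80581114]), 'rotation': array([[ 0.79566943,  0.33344941, -0.50568927],
       [-0.60565149,  0.42441727, -0.67309453],
       [-0.00981971,  0.84183221,  0.53964998]])}
top {'vfov': 52.67731364671117, 'cx': 328.227132190093, 'cy': 198.17680742331078, 'k1': -0.07221970312675295, 'xyz': array([0.43758864, 0.01574087, 1.30213321]), 'rotation': array([[ 0.02033373,  0.99168068, -0.12710613],
       [-0.99950169,  0.02323291,  0.0213682 ],
       [ 0.02414347,  0.1266083 ,  0.99165893]])}
0.1 [ 0.1122491   0.84188735 -0.26793135] 0.08556826988721228 0.025
```

View pics/top0.png

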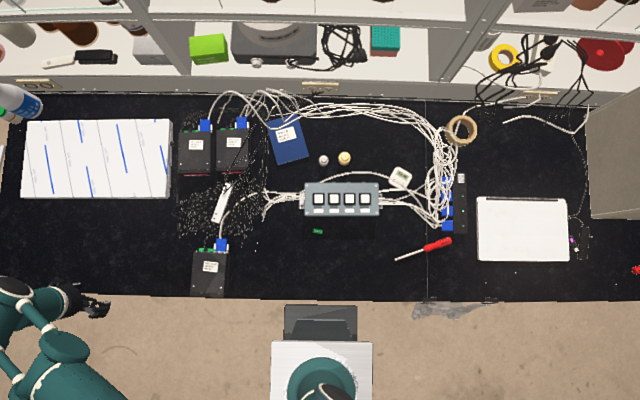

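View pics/side0.png

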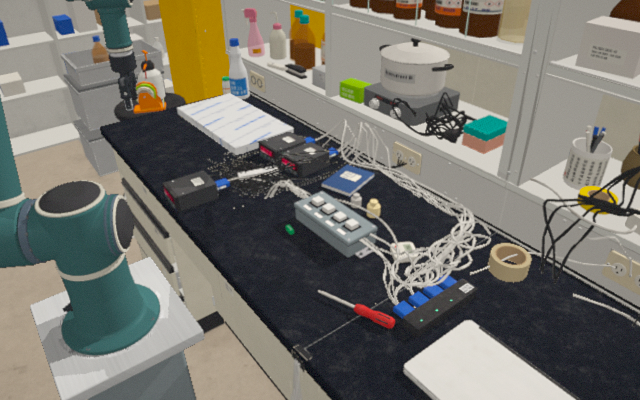

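```bash
cat > h.py <<'E'
from cell import r, grip, read_state, snapshot, camera_info
import numpy as np, cv2
def ray_plane(ci, px, z):
    f=200/np.tan(np.radians(ci['vfov']/2))
    K=np.array([[f,0,ci['cx']],[0,f,ci['cy']],[0,0,1]])
    u=cv2.undistortPoints(np.array(px,float).reshape(-1,1,2),K,np.array([ci['k1'],0,0,0]))[:,0]
    d=np.c_[u[:,0],-u[:,1],-np.ones(len(u))]@ci['rotation'].T
    return ci['xyz']+d*((z-ci['xyz'][2])/d[:,2])[:,None]
def keys(im, lo, amin, amax, roi):
    """centres of square bright white blobs inside roi (x0,y0,x1,y1)"""
    x0,y0,x1,y1=roi
    m=((im.min(2)>lo)&(im.max(2).astype(int)-im.min(2)<30)).astype(np.uint8)[y0:y1,x0:x1]
    n,_,st,c=cv2.connectedComponentsWithStats(m,connectivity=4)
    return [(c[i]+[x0,y0],st[i]) for i in range(1,n) if amin<st[i][4]<amax]
E
python3 - <<'E'
from h import *
im=snapshot("top");ci=camera_info("top")
for c,s in keys(im,200,30,200,(300,185,385,210)): print(c.round(1),s,ray_plane(ci,[c],.069)[0].round(4))
print(read_state()['tool_rot'].round(3))
print([read_state()['ft_force'].round(2) for _ in range(3)])
cv2.imwrite("pics/topcrop.png",cv2.resize(im[170:230,290:390],None,fx=6,fy=6,interpolation=cv2.INTER_NEAREST)[:,:,::-1])
E
```

```text
[301.5 198.2] [ 0  8  5 12 41] [0.5937 0.0714 0.069 ]
[349.4 198.4] [46  9  8  9 65] [ 0.5964 -0.0763  0.069 ]
[318.4 198.4] [15 10  8  8 63] [0.5941 0.0192 0.069 ]
[333.6 198.4] [30 10  8  8 63] [ 0.5952 -0.0273  0.069 ]
[364.6 198.4] [61 10  8  8 63] [ 0.5974 -0.123   0.069 ]
[[-0.891  0.454 -0.001]
 [ 0.454  0.891 -0.002]
 [ 0.    -0.002 -1.   ]]
[array([ 0.51,  0.32, -0.15]), array([ 0.51,  0.32, -0.15]), array([ 0.51,  0.32, -0.15])]
```

View pics/topcrop.png

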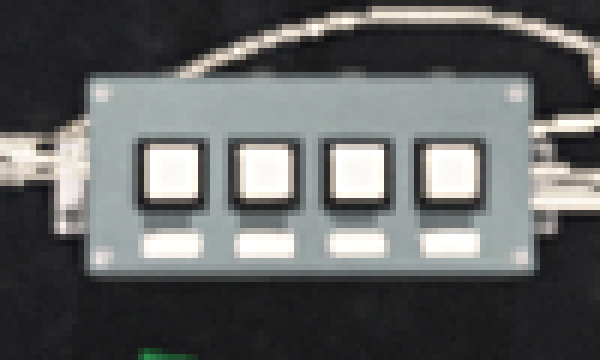

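The crop shows four square keys in a row (top image, row 198, columns 318, 334, 349 and 365), with white labels in front of them. Next I close the fingers and take a close look from above.

```bash
python3 - <<'E'
from h import *
R=np.array([[-1,0,0],[0,1,0],[0,0,-1.]])
grip(0)
r.move_to([0.575,-0.052,0.25],R)
ci=camera_info("wrist"); im=snapshot("wrist")
np.savez("w.npz",im=im,**{k:ci[k] for k in ci})
cv2.imwrite("pics/w.png",im[:,:,::-1])
s=read_state();print(s['time_s'],s['tool_pos'],s['ft_force'],s['grip_width'],ci['xyz'],ci['rotation'].round(2))
for c,st in keys(im,190,300,6000,(0,0,640,400)): print(c.round(1),st,ray_plane(ci,[c],.069)[0].round(4))
f=[]
for _ in range(8): r.pause(.02); f.append(read_state()['ft_force'].round(2))
print(np.std(f,0),np.mean(f,0))
E
```

```text
3.475 [ 0.57510736 -0.05121672  0.2499254 ] [0.7606469  0.53228577 0.05128961] -0.00012231418564598038 [ 0.48977318 -0.05191819  0.40728057] [[-0.   -0.94 -0.33]
 [ 1.   -0.   -0.  ]
 [ 0.   -0.33  0.94]]
[122.1  31.9] [ 83  14  78  37 398] [ 0.4383 -0.2395  0.069 ]
[124.4 161.9] [  44  114  175   78 1849] [ 0.5664 -0.2623  0.069 ]
[618.2 166.8] [ 583  118   57   94 1369] [0.5714 0.2833 0.069 ]
[ 47.7 177.9] [  15  129   61  101 1414] [ 0.5847 -0.3525  0.069 ]
[472.1 183.2] [ 415  147  110   54 1363] [0.5905 0.1233 0.069 ]
[338.1 188.8] [327 178  23  22 479] [ 0.5973 -0.027   0.069 ]
[380.4 188. ] [369 178  24  21 476] [0.5963 0.0206 0.069 ]
[296. 189.] [285 179  23  21 461] [ 0.5975 -0.0745  0.069 ]
[253.5 190.9] [242 180  24  22 456] [ 0.5998 -0.1226  0.069 ]
[ 91.4 262.9] [  18  181  285  191 5799] [ 0.6932 -0.3286  0.069 ]
[185.7 217.6] [152 204  69  33 775] [ 0.6326 -0.2037  0.069 ]
[441.4 310.5] [416 298  44  26 630] [0.7635 0.1116 0.069 ]
[570.9 308.2] [551 299  37  19 461] [0.7606 0.2811 0.069 ]
[0.36986484 0.59097245 0.53107791] [-0.145    0.05625  0.0675 ]
```

View pics/w.png

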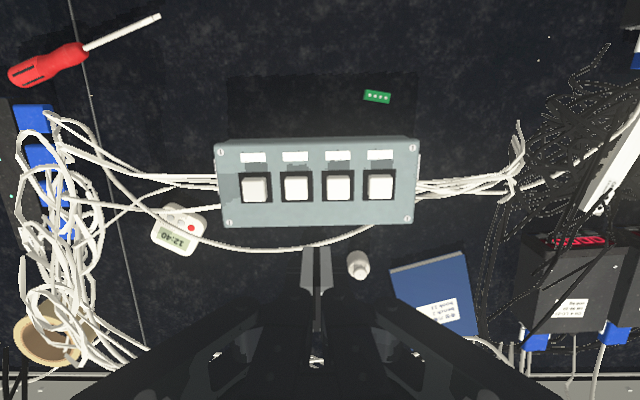

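The wrist image shows the row mirrored, with world +y to the right. Key 1 is at (380,188), key 2 at (338,189), key 3 at (296,189) and key 4 at (254,191). The top view agrees to about 2 mm. The force noise is about 0.5 N, so I tap key 1 first with a 3 N limit.

```bash
cat >> h.py <<'E'
KEY={1:(.595,.020),2:(.596,-.0275),3:(.597,-.0755),4:(.5985,-.123)}
def go(k,h,feed=.1):
    return r.move_straight([*KEY[k],h+r.tcp_to_tips],feed=feed)
def force(n=12):
    f=[]
    for _ in range(n): r.pause(.01); f.append(read_state()['ft_force'])
    return np.mean(f,0).round(2)
def tap(k,floor=.0650):
    go(k,.080); r.pause(.1); f0=force()
    for i in range(4):
        hit=r.move_straight([*KEY[k],floor+r.tcp_to_tips],feed=.008,max_force=3)
        z=read_state()['tool_pos'][2]-r.tcp_to_tips
        if not hit or z<.0705: break
    df=force()-f0; s=read_state()
    print("key",k,"hit",hit,"tries",i+1,"tip z mm",round(1e3*z,2),round(1e3*(s['tool_pos'][2]-r.tcp_to_tips),2),"dF",df,"t",s['time_s'])
    go(k,.080)
E
python3 - <<'E'
from h import *
go(1,.10,.15)
tap(1)
E
```

```text
key 1 hit False tries 1 tip z mm 65.07 65.06 dF [ 0.07 -0.14  0.22] t 7.4083
```

No contact down to 65 mm, so the tip or box height is probably slightly off. I continue lower under the same 3 N guard.

```bash
python3 - <<'E'
from h import *
go(1,.069)
f0=force()
hit=r.move_straight([*KEY[1],.0595+r.tcp_to_tips],feed=.006,max_force=3)
s=read_state(); df=force()-f0
print(hit,s['tool_pos'],df,s['time_s'])
cv2.imwrite("pics/s1.png",cv2.resize(snapshot("side")[170:270,270:400],None,fx=5,fy=5)[:,:,::-1])
go(1,.080)
E
```

```text
False [0.59502009 0.0199983  0.08454661] [-0.1  -0.05  0.21] 9.8
```

View pics/s1.png

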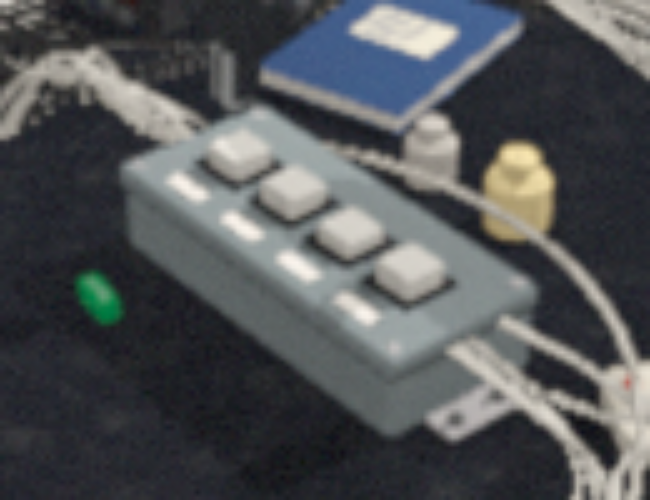

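The gripper is missing from the crop, although it should be over key 1. I check the full view.

```bash
python3 - <<'E'
from h import *
s=read_state(); print(s['tool_pos'],s['qpos'],s['time_s'])
a=snapshot("side"); b=snapshot("top")
cv2.imwrite("pics/both.png",cv2.resize(np.vstack([a,b]),(480,600),interpolation=cv2.INTER_AREA)[:,:,::-1])
E
```

```text
[0.59608038 0.02000567 0.10629513] [-4.71021108e-01  1.18629639e+01  1.08132179e+02  9.57776363e-04
  5.98506004e+01 -9.04737812e+01] 10.3083
```

View pics/both.png

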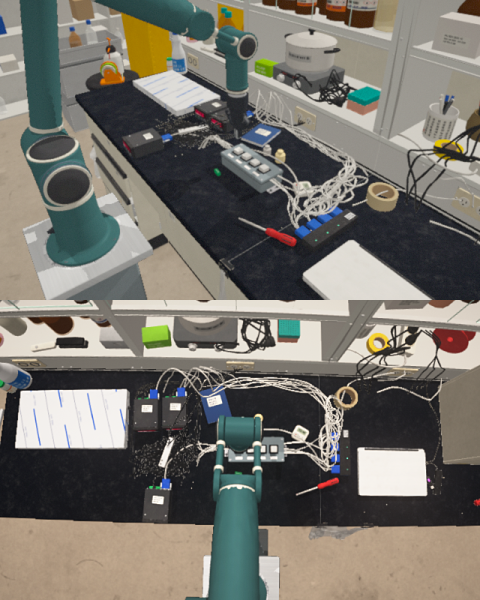

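```bash
cat >> h.py <<'E'
def proj(ci,P):
    f=200/np.tan(np.radians(ci['vfov']/2))
    c=(np.atleast_2d(P)-ci['xyz'])@ci['rotation']
    u=np.c_[c[:,0],-c[:,1]]/-c[:,2:3]
    return u*(1+ci['k1']*(u**2).sum(1,keepdims=True))*f+[ci['cx'],ci['cy']]
E
python3 - <<'E'
from h import *
ci=camera_info("side"); s=read_state(); t=s['tool_pos'];z=s['tool_rot'][:,2]
print("tool z",z,s['grip_width'])
print("side: tip, tcp, tcp-60mm",proj(ci,[t+.025*z,t,t-.06*z]).round(1), "keys", proj(ci,[[*KEY[k],.069] for k in KEY]).round(1))
w={k:v for k,v in np.load("w.npz").items()}
print("wrist tip",proj(w,[[.575,-.0515,.225],[.575,-.0515,.25]]).round(1))
a=snapshot("side")[80:240,240:400]; b=snapshot("wrist"); 
ci=camera_info("wrist");print("wrist now tip",proj(ci,[t+.025*z,t]).round(1),"keys",proj(ci,[[*KEY[k],.069] for k in KEY]).round(1))
cv2.imwrite("pics/chk.png",np.hstack([cv2.resize(a,(400,400)),b[:, 120:520]])[:,:,::-1])
E
```

```text
tool z [ 1.07272124e-04  3.34059157e-05 -9.99999994e-01] 0.0005080301509762974
side: tip, tcp, tcp-60mm [[317.3 195.9]
 [317.2 188.2]
 [316.8 169.2]] keys [[317.4 199.2]
 [328.1 206.6]
 [339.5 214.4]
 [351.4 222.4]]
wrist tip [[316.6 229.7]
 [316.7 248.7]]
wrist now tip [[317.  230.8]
 [317.1 249.9]] keys [[317.  223.8]
 [246.  225.2]
 [174.7 226.5]
 [104.8 228.5]]
```

View pics/chk.png

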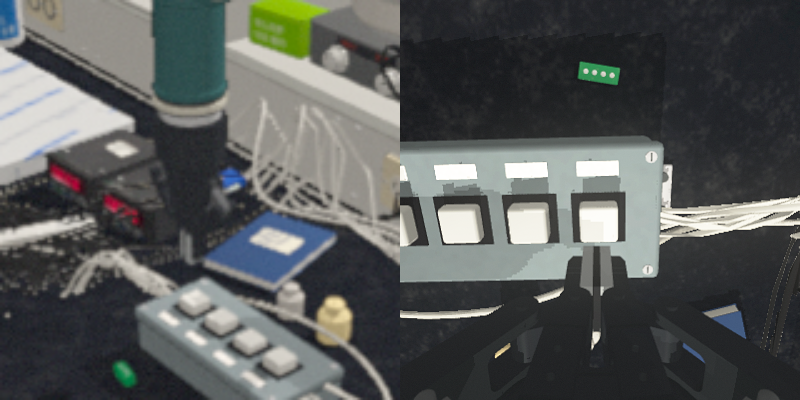

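In both views the visible fingertips end about 10 mm behind the nominal TCP. The stated 25 mm ahead therefore does not hold with the fingers shut, and the earlier "taps" ended roughly 30 mm above the key. I now descend on key 1 under the force guard to find the true tip height.

```bash
python3 - <<'E'
from h import *
x,y=KEY[1]
r.move_straight([x,y,.082],feed=.08); r.pause(.1)
f0=force()
for i in range(3):
    hit=r.move_straight([x,y,.050],feed=.010,max_force=3)
    s=read_state(); df=force()-f0
    print(hit,s['tool_pos'],read_state()['tool_pos'][2],df,s['time_s'])
    if not hit or df[2]>1: break
a=snapshot("side")[150:250,270:400];ci=camera_info("wrist");b=snapshot("wrist")[150:310,200:420]
r.move_straight([x,y,.082 if not hit else s['tool_pos'][2]+.012],feed=.06)
print(proj(ci,[[x,y,.069]]))
cv2.imwrite("pics/touch.png",np.hstack([cv2.resize(a,(416,320)),cv2.resize(b,(440,320))])[:,-800:,::-1])
E
```

```text
True [0.59501869 0.01998379 0.05321364] 0.05315985300679257 [ 0.45 -0.33  3.25] 13.6583
[[317.19795255 263.77966658]]
```

View pics/touch.png

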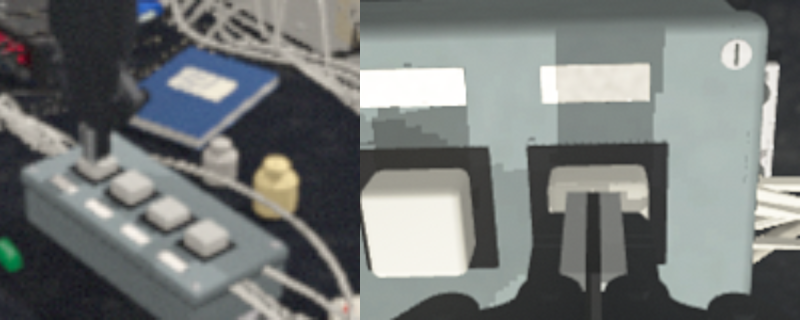

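The picture shows the closed fingertips standing on the middle of key 1, with contact at TCP z = 53.2 mm and 3.25 N. Now keys 2, 3 and 4, in that order.

```bash
cat >> h.py <<'E'
def tap2(k,zc=.0532):
    x,y=KEY[k]
    r.move_straight([x,y,zc+.009],feed=.08); r.pause(.1); f0=force()
    for i in range(4):
        hit=r.move_straight([x,y,zc-.004],feed=.008,max_force=3)
        s=read_state(); df=force()-f0
        if not hit or df[2]>1.2: break
    print("key",k,hit,"tries",i+1,"tcp z mm",round(1e3*s['tool_pos'][2],2),"held",round(1e3*read_state()['tool_pos'][2],2),"dF",df,"t",s['time_s'])
    r.move_straight([x,y,zc+.010],feed=.06)
E
python3 - <<'E'
from h import *
for k in (2,3,4): tap2(k)
E
```

```text
key 2 True tries 1 tcp z mm 53.14 held 53.16 dF [ 0.65 -0.06  3.22] t 16.25
key 3 True tries 1 tcp z mm 51.5 held 51.46 dF [ 0.34 -0.49  5.16] t 18.8583
key 4 True tries 1 tcp z mm 53.16 held 53.13 dF [ 0.73 -0.28  3.71] t 21.35
```

Key 3 stopped 1.7 mm lower than the others and felt stiff, so it is the latched one. I press it firmly, release it, and then tap it lightly once more to confirm it has come out.

```bash
python3 - <<'E'
from h import *
x,y=KEY[3]
r.move_straight([x,y,.0622],feed=.08); r.pause(.1); f0=force()
hit=r.move_straight([x,y,.0477],feed=.012,max_force=14)
df=force()-f0; s=read_state(); print("press",hit,s['tool_pos'],df,s['time_s'])
r.move_straight([x,y,.0632],feed=.04); r.pause(.1)
tap2(3)
r.move_straight([.575,-.052,.25],feed=.15); r.pause(.2)
ci=camera_info("wrist"); im=snapshot("wrist"); t=snapshot("side")
for c,st in keys(im,190,300,600,(230,165,400,215)): print(c.round(1),st)
w=np.load("w.npz")['im']
cv2.imwrite("pics/end.png",np.vstack([np.hstack([cv2.resize(q[160:220,230:420],(380,120)) for q in (w,im)]),cv2.resize(t,(760,475))])[:,:,::-1])
print(read_state()['time_s'])
E
```

```text
press False [ 0.59699396 -0.07548678  0.04900941] [-4.1   0.68  8.69] 24.1833
key 3 True tries 1 tcp z mm 53.17 held 53.16 dF [0.51 0.05 3.13] t 26.3583
[380.9 190.4] [140  15  23  22 489]
[338.5 191.4] [ 98  16  22  22 477]
[296.3 192.3] [ 55  17  23  22 483]
[253.9 193.6] [ 13  18  23  22 449]
28.5083
```

View pics/end.png

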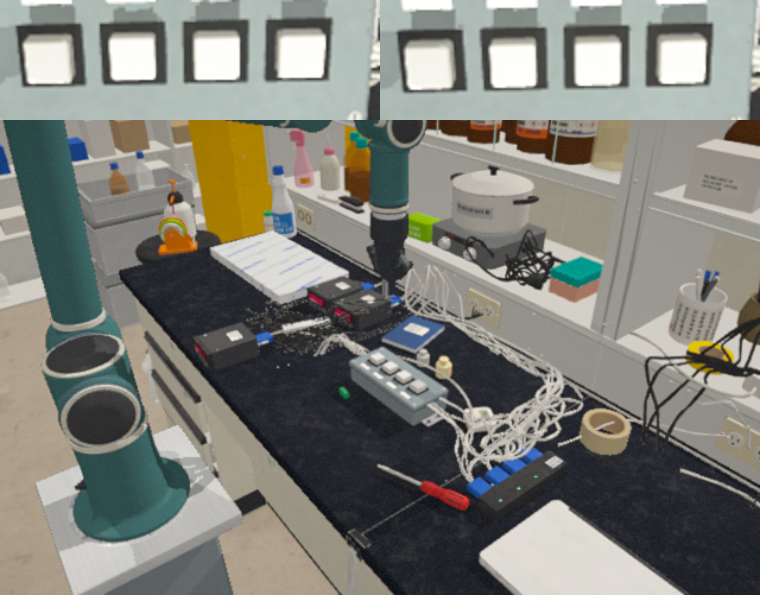

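The re-tap of key 3 stopped at 53.17 mm with 3.1 N, which matches the free keys (53.1–53.2 mm). The last picture shows all four keys standing alike, the arm clear, and the other things in place. I hand in.

```bash
python3 -c "
from cell import r
r.hand_in()"
```

```text
the job is handed in; nothing more can be done
```

Key 3 (third from the left) was the latched one. I pressed it in and it sprang back out, so all four keys now stand alike. I handed the job in after about 28.5 s of robot time.

- **Tapping:** I tapped keys 1 to 4 from left to right with the fingers closed. Keys 1, 2 and 4 gave softly at about 3.2–3.7 N, all stopping at a tool height of 53.1–53.2 mm. Key 3 stopped firm at 51.5 mm with 5.2 N.
- **Press:** Key 3 went down to 49.0 mm with 8.7 N held. The arm stopped 1.3 mm short of the height I commanded, so the press was only just past the release point.
- **Check:** A second light tap on key 3 stopped at 53.17 mm with 3.1 N, the same as the free keys. In the last pictures the other things on the bench looked unmoved; I checked this by eye only.
- **What disagreed:** The stated 25 mm from TCP to fingertips did not hold with the fingers shut. The tips actually sat about 15 mm behind the TCP. My first two descends over key 1 therefore stopped in the air without touching it, and I found the true contact height by force.

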